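# Seat a lined pad between spring clips in its bracket

## Robot

A 6-joint arm with a two-finger parallel gripper is mounted at the origin on a cart in front of the work surface, level with it; the furniture and walls round the work are solid. World frame = base frame: x ahead of the robot, y to its left, z up, the work surface at z = 0. Lengths are in m, angles in rad, forces in N, time in s.
With the tool pointing down it reaches from about 0.3 to 0.875 m from the base axis. Payload 6.4 kg.
Tool frame: the origin (TCP) lies on the centre line of the jaws, within the pads' length; the fingertips stand ctrl.nose_length ahead of it and the grasp point (between the pads) lies 6 mm ahead of it (ctrl.nose_length is the distance from the TCP to the fingertips, in m); x points along the fingers, y is the direction in which the jaws open and shut, and the axes are right-handed (so a half turn about x gives the same grasp; the last joint's range is limited). The gripper opens to 85 mm and grips with 20 to 120 N. Pads are 22 mm wide; open, the fingers measure 114 mm over their backs; the gripper's body (76 mm by 85 mm) begins 54 mm behind the grasp point. The pads swing forward as they close: fully open they stand 13 mm farther back than shut.
Start: joints at [1.085, 0.181, 1.607, -0, 1.354, -0.206], TCP at [0.159, 0.553, 0.256] pointing down, gripper open.
Joint ranges: [-2.99, 2.99], [-0.89, 2.07], [0.3, 2.58], [-1.14, 4.28], [0, 2.63], [-3.12, 3.12]. Speed limits (rad/s): [2.57, 2.57, 3.01, 3.14, 3.14, 3.14].

## Interface

Orientations are given as a unit quaternion [w, x, y, z].
In Python, from bench import telemetry, cams, workorder, spotter, ctrl gives the robot as it stands. The module is installed in compiled form; this text tells all that it offers.
- The arm moves only by the tool servo_tool, never from a script. Its argument "targets" is one flat list of numbers, 4 for each row, row after row: the shift along the tool's x, y, z in mm, then the turn about the tool's x in rad. A call has exactly 5 rows; each row shifts and turns the commanded pose from where the row before left it, along the tool's axes as they then stand; what a row does not reach is not made up. A row lasts 1/10 s, in which the tool goes at most 50 mm and 8.59 degrees, less where a joint would pass 70% of its speed; a pose out of reach is approached as far as the arm can. A call is refused whole if a number of a shift passes 50 or a number of a turn 0.15, either way. A call with a gripper value outside its range is refused whole. "fingers" is the finger opening in mm, from 0 to 85.4, set as the call begins (left out, the last holds). The fingers move at their own pace and stop on an object; the grip force is fixed at half the most. Time passes only in rows, so rows that do not move let the fingers close, or fill a call up. It gives the time, the measured TCP pose, the force and the opening at its end, in the units of the state.
- telemetry.get_obs(): the state, without advancing time (a new reading comes with each control period).
- cams.camera(name): name is "side" or "top" or "wrist"; returns (picture, depth): 420x560x3 uint8, blue, green, red; 420x560 float32, m along the optical axis (not along the pixel's ray), 0 where there is no reading.
- cams.camera_params(name): a dict with "intrinsics" (3x3 intrinsics, pixels), "R" (3x3) and "t" (3): a world point X has camera coordinates R X + t; the wrist camera has in their place "mount" (4x4, takes a point from camera to tool coordinates, whose origin is the TCP and whose axes are the tool frame's). Camera axes: x right, y down, z forward; pixel columns grow to the right and rows downward; lengths in m; the calibration is good to about 2 mm. A picture is of the moment at which its call begins: read the wrist's pose just before it. camera_params takes no time and is no camera call.
- workorder.hand_in(): hands the job in, once; it reports no verdict.
Trained networks look in the newest picture that a camera, given by its name, has taken for a name from the list of things; names that differ only in an ending like _2 or _b are one class to them, and where a whole thing is asked for, a point or a joint stands for the part that bears it (a point fixed in the world has none). Each returns a list of dicts, best first, with "score" (0 to 1); they miss things now and then, are a little off and sometimes report something else, mostly with a low value. They report only what shows in the picture. A call takes as long as a camera call.
- spotter.search_frame(camera, thing): "pixel" ([column, row] in pixels, amid what is visible of it).
The state is a dict: "time_s": time; "q": joint angles; "dq": joint speeds; "joint_efforts": joint torques, N m; "eef_pos": TCP position; "eef_rot": TCP orientation; "wrist_force": force on the tool from outside, world axes, zero at the start; "torque": the same for the moment, N m; "opening": opening from 0.0 (shut) to 1.0 (fully open).
Only numpy, scipy, OpenCV 4.12 (cv2) and the standard library are available. Lean on these libraries where they do the work, as an engineer would, in place of code of your own. Each camera call takes 0.05 s, during which the arm holds its last target.

## Task

Fit the loose pad into the bracket, lining upward: set its two ears into the slots of the two uprights and slide it straight down past the spring clips until both clips have snapped over the ears and the pad lies flat and fully home on the seat bar. The bar may be set at any height, so feel for it and press gently: about 20 N is plenty, and forcing it spoils the fit. Let go, and leave the tools around it where they are.

Things in the scene. Friction and masses are not known exactly. Their poses are not given: they have to be found in the camera images.
- bracket: grey bracket fixed to the cabinet top. Origin: centre of the underside of its base, 72 (x) x 150 (y) x 12 mm. Two slotted uprights stand at its y ends (|y| = 43.5 to 72 mm, |x| under 23 mm), tops 64 mm above the origin. Between them there is only the seat bar, 21 mm wide in x, running along y from slot to slot; its top is 22 to 42 mm above the origin: set by a screw, not given, rigid when pressed
- slot_left (a point): mouth of the slot in the bracket's +y upright: on its centre line x = 0, level with the upright's top (64 mm above the bracket's origin), at y = 53 mm. The slot is 23 mm wide in x, open at the top and toward the other upright, and reaches out to y = 63 mm; over its top 6 mm it flares by 5 mm to either side in x. Axes as the bracket's
- slot_right (a point): the same for the slot in the -y upright, at y = -53 mm. Pressing the pad down past both clips takes about 8 to 16 N in all, over 20 N if it runs askew; then it drops on to the bar and the clips hold it
- pad_mid (a point): centre (half-way up) of the loose pad, 16 mm high, lying flat, lining up, z up. Steel backing plate below, 6 mm thick, 40 (x) x 84 (y) mm, with an ear of the same thickness at each y end, 20 mm wide in x, out to y = 56 mm from the centre (112 mm over both). Black lining on top, 40 (x) x 72 (y) x 10 mm. 0.14 to 0.28 kg. It goes in either way round, its y along the bracket's y
- clip_left (a joint): bent spring leaf in the +y slot, standing on the bar; value: m pushed outward. 0 relaxed, about 0.003 (0.0015 to 0.0045) while the ear rubs past its crest, about 0.001 (0 to 0.0025) when snapped over an ear lying home. Crest 7.4 mm above the bar's top and 53 mm from the bracket's centre; above it the leaf leans outward, to 60 mm at 15 mm higher
- clip_right (a joint): the same for the clip in the -y slot
- pliers: pliers with dark handles, 51 x 147 x 11 mm, lying behind the bracket: leave alone. Origin: centre of the underside
- loupe: black eye loupe, 41 mm across, 30 mm high: leave alone. Origin: centre of the underside
- punch: black upright hand punch, 20 mm across, 60 mm high: leave alone. Origin: centre of the underside

How it is judged:
On the way:
1. an ear pushes its spring clip aside while the pad is between the uprights (value of joint any of clip_left, clip_right above 0.0012 m and horizontal distance between pad_mid and bracket below 0.006 m), for 0.02 s.
At the end, for the whole second after the job is handed in: the pad rests on the seat bar (presses on it with over 0.5 N), its centre within 4 mm of the bracket's in plan and at most 52 mm above the bracket's underside, flat to 0.015 rad, at rest (contact force between pad and bar_c0 above 0.5 N and horizontal distance between pad_mid and bracket below 0.004 m and z of pad_mid in the frame of bracket below 0.052 m and angle between the z axis of pad_mid and the z axis of bracket, either way round below 0.015 rad and linear speed of pad below 0.01 m/s); the robot touches nothing.
It fails at once if the pad is forced: all its contact forces against the bracket, bar and clips add up to more than 50 N (contact force between pad and bracket above 50 N).
It fails at once if the pliers, the loupe or the punch are moved by more than 15 mm (distance of any of pliers, loupe, punch from where it was at the start of the episode above 0.015 m).
It also fails if it takes over 42 s, if anything falls off the work surface, if the arm or the gripper's body presses on something with over 40 N, if the wrist force passes 120 N, or if a joint passes its speed limit or range.

## Working session

There is one attempt and no reset: what is moved stays moved. The work goes in short steps, Python scripts to look and compute and a tool call to move; the robot and the scene stay as the last step left them, time stands still between calls to the robot, and variables do not carry over. Pictures are saved under pics/ and viewed, and the job is handed in when it is done.

Besides the shell and the picture viewer there is one more tool, called after "Emit:" as name(argument=value, ...) on one line, values as JSON. servo_tool: Moves the arm, as the interface text tells. Its arguments: {"type":"object","properties":{"targets":{"type":"array","items":{"type":"number"}},"fingers":{"type":"number"}},"required":["targets"]}

```bash
mkdir -p pics; cat > h.py <<'E'
import numpy as np, cv2
from bench import telemetry, cams, workorder, spotter, ctrl
from scipy.spatial.transform import Rotation as Ro
def shot(cam,name):
    o=telemetry.get_obs(); im,d=cams.camera(cam); cv2.imwrite(f'pics/{name}.png',im); np.savez(f'pics/{name}.npz',im=im,d=d,p=o['eef_pos'],q=o['eef_rot']); return im,d,o
def Rt(q): return Ro.from_quat([q[1],q[2],q[3],q[0]]).as_matrix()
def cloud(cam,d,o=None):
    P=cams.camera_params(cam);K=np.array(P['intrinsics'])
    v,u=np.mgrid[:d.shape[0],:d.shape[1]]
    X=np.stack([(u-K[0,2])/K[0,0]*d,(v-K[1,2])/K[1,1]*d,d],-1)
    if cam=='wrist':
        M=np.array(P['mount']); X=X@M[:3,:3].T+M[:3,3]
        return X@Rt(o['eef_rot']).T+np.array(o['eef_pos'])
    return (X-np.array(P['t']))@np.array(P['R'])
E
python3 - <<'E'
from h import *
o=telemetry.get_obs();print(o, ctrl.nose_length)
print(Rt(o['eef_rot']).round(3))
for c in['top','side','wrist']:
    im,d,o=shot(c,c+'0'); X=cloud(c,d,o)
    for n in(['pad_mid','bracket','pliers','loupe','punch'] if c=='top' else ['pad_mid','bracket']):
        for r in spotter.search_frame(c,n)[:2]:
            u,v=map(int,r['pixel']);print(c,n,r['score'],(u,v),X[v,u].round(4))
E
```

```text
{'time_s': 0.0, 'q': array([ 1.08471244e+00,  1.81549268e-01,  1.60797617e+00,  3.96480914e-05,
        1.35382238e+00, -2.06258345e-01]), 'dq': array([ 4.35840059e-04, -5.84494628e-04,  8.81648437e-04,  5.79457348e-05,
        2.07737443e-04, -6.88813847e-04]), 'joint_efforts': array([-2.51728879e-04, -4.44849193e+01, -3.51336730e+01, -4.29338161e-04,
        9.06161964e-03,  3.23130894e-05]), 'eef_pos': array([0.15851893, 0.55219853, 0.25539489]), 'eef_rot': array([ 0.69997293,  0.09803468,  0.70041978, -0.09919286]), 'wrist_force': array([-0.18872943,  0.20248975, -0.35270152]), 'torque': array([ 0.02709892, -0.03655065,  0.00596176]), 'opening': 0.9963751314393126} 0.025
[[-0.001  0.276  0.961]
 [-0.002  0.961 -0.276]
 [-1.    -0.002 -0.   ]]
top pad_mid 0.94 (342, 259) [ 0.467  -0.1645  0.0173]
top bracket 0.89 (215, 234) [0.5147 0.0527 0.0282]
top pliers 0.73 (254, 120) [ 0.7195 -0.017   0.0071]
top loupe 0.72 (218, 232) [0.5179 0.0474 0.0296]
top loupe 0.66 (350, 139) [ 0.679  -0.1873  0.0139]
top punch 0.52 (175, 121) [0.7082 0.1164 0.0506]
side pad_mid 0.76 (346, 223) [ 0.4717 -0.1537  0.019 ]
side bracket 0.6 (286, 280) [0.5114 0.0554 0.0292]
```

View pics/top0.png

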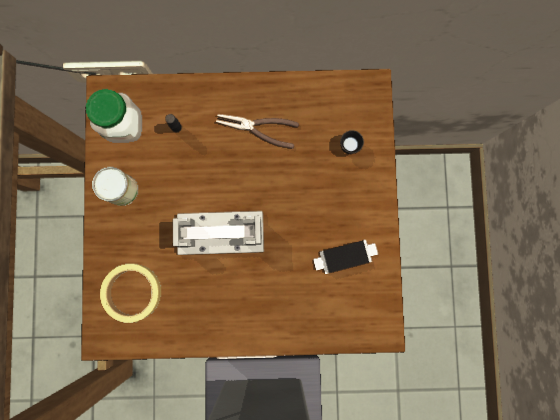

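View pics/side0.png

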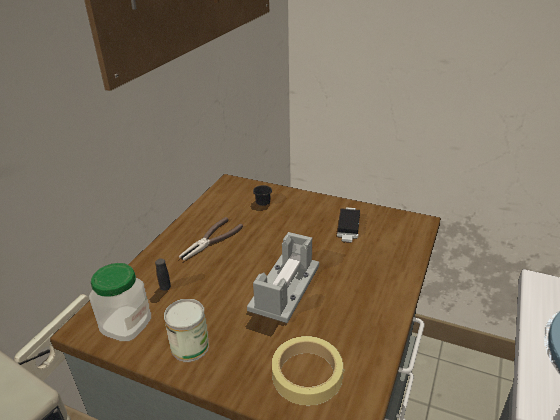

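The top view shows the pad at about (345,257), the bracket at (218,233), and the punch, pliers and loupe along the far edge. The side view agrees. Next I'll fit poses from the depth.

```bash
python3 - <<'E'
from h import *
for c in['top','side']:
    z=np.load(f'pics/{c}0.npz'); X=cloud(c,z['d'])
    for n,cen,r,zs in[('pad',(.468,-.163),.075,(.009,.03)),('padtop',(.468,-.163),.075,(.012,.03)),('brk',(.512,.053),.1,(.005,.03)),('upr',(.512,.053),.1,(.045,.08)),('bar',(.512,.053),.04,(.018,.05))]:
        m=(np.hypot(X[...,0]-cen[0],X[...,1]-cen[1])<r)&(X[...,2]>zs[0])&(X[...,2]<zs[1])&(z['d']>0)
        P=X[m]
        rect=cv2.minAreaRect((P[:,:2]*1000).astype(np.float32))
        print(c,n,m.sum(),np.round(rect[0],1),np.round(rect[1],1),round(rect[2],1),'z',np.percentile(P[:,2],[5,50,95]).round(4),'mean',P.mean(0).round(4))
    m=(np.abs(X[...,0]-.42)<.02)&(np.abs(X[...,1])<.05); print('table',np.median(X[m][:,2]))
P=cams.camera_params('wrist');print(np.array(P['mount']).round(4).tolist(),np.array(P['intrinsics']).tolist())
E
```

```text
top pad 1005 [ 471.  -170.3] [ 40.  109.9] 13.1 z [0.0131 0.0169 0.0195] mean [ 0.4711 -0.1706  0.0167]
top padtop 968 [ 473.  -179.1] [40.  87.8] 13.1 z [0.0143 0.0169 0.0195] mean [ 0.4713 -0.1712  0.0169]
top brk 2450 [511.1  54.2] [160.  184.2] 27.6 z [0.0102 0.0135 0.0294] mean [0.5165 0.0454 0.016 ]
top upr 791 [518.1  46.2] [ 46.1 142.9] 0.4 z [0.0488 0.0635 0.0668] mean [0.518  0.0507 0.0615]
top bar 588 [510.9  53.6] [79.  49.3] 76.6 z [0.0267 0.0297 0.0323] mean [0.5172 0.054  0.0297]
table 0.0009029699204813556
side pad 496 [ 471.7 -171.2] [ 40.  105.8] 13.1 z [0.0106 0.0177 0.0196] mean [ 0.4702 -0.1658  0.0171]
side padtop 455 [ 472.1 -172.7] [39.9 74.5] 13.3 z [0.0149 0.0179 0.0197] mean [ 0.4708 -0.168   0.0177]
side brk 1844 [499.1  44. ] [111.2 156.3] 0.9 z [0.0079 0.014  0.0293] mean [0.5094 0.0573 0.016 ]
side upr 1041 [519.1  45.9] [ 47.8 146.5] 0.5 z [0.0465 0.0602 0.0664] mean [0.5172 0.0544 0.0586]
side bar 273 [508.9  46.6] [41.7 66.8] 0.6 z [0.0233 0.0302 0.0318] mean [0.5173 0.0403 0.0294]
table 0.001743051959794999
[[-0.0014, -0.316, 0.9488, -0.1172], [1.0, -0.0002, 0.0014, 0.0007], [-0.0002, 0.9488, 0.316, -0.0818], [0.0, 0.0, 0.0, 1.0]] [[334.0244861374826, 0.0, 280.92340094558], [0.0, 334.0244861374826, 211.9307990170549], [0.0, 0.0, 1.0]]
```

View pics/wrist0.png

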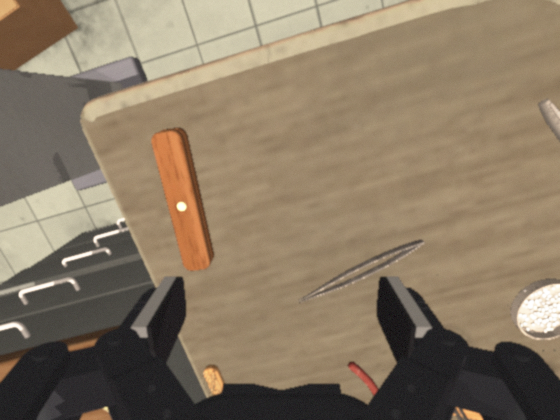

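```bash
python3 - <<'E'
from h import *
for c in['top','side']:
    z=np.load(f'pics/{c}0.npz'); X=cloud(c,z['d']);d=z['d']
    for a in np.arange(.1,.9,.1):
        print(c,round(a,1),[ (lambda s: round(float(s.max()),2) if s.size else None)(X[(abs(X[...,0]-a)<.05)&(abs(X[...,1]-b)<.05)&(d>0)][:,2]) for b in np.arange(-.3,.71,.1)])
E
cat > plan.py <<'E'
# print rows (tool-frame) from pose to goal tcp xyz & tool-y yaw
import sys
from h import *
def plan(goal,yaw,n,ramp=False,o=None):
    o=o or telemetry.get_obs(); p=np.array(o['eef_pos']);R=Rt(o['eef_rot'])
    cy=np.arctan2(R[1,1],R[0,1]); t=-(yaw-cy); t=(t+np.pi)%(2*np.pi)-np.pi
    w=np.ones(n)
    if ramp: w[0]=w[-1]=.4; w[1]=w[-2]=.8
    w/=w.sum(); out=[]
    d=np.array(goal)-p
    for i in range(n):
        s=R.T@(d*w[i])*1000; r=[round(float(x),1) for x in s]+[round(float(t*w[i]),4)]
        out+=r; R=R@Ro.from_rotvec([r[3],0,0]).as_matrix()
    for k in range(0,len(out),20): print(out[k:k+20])
E
```

```text
top 0.1 [-0.81, -0.72, -0.3, -0.31, -0.32, -0.72, -0.81, -0.21, -0.82, -0.81, -0.81]
top 0.2 [-0.82, -0.72, -0.72, -0.72, -0.71, -0.71, -0.82, 0.05, -0.15, -0.81, -0.81]
top 0.3 [0.01, 0.01, 0.01, 0.01, 0.01, 0.01, 0.01, 0.05, -0.07, -0.81, -0.81]
top 0.4 [0.01, 0.02, 0.02, 0.01, 0.01, 0.03, 0.01, 0.06, -0.08, -0.81, -0.81]
top 0.5 [0.01, 0.02, 0.02, 0.07, 0.07, 0.03, 0.01, 0.07, -0.07, -0.81, -0.81]
top 0.6 [0.01, 0.03, 0.01, 0.02, 0.02, 0.08, 0.01, 0.07, -0.06, -0.81, -0.81]
top 0.7 [0.0, 0.04, 0.01, 0.02, 0.06, 0.11, 0.1, 0.08, -0.07, -0.6, -0.6]
top 0.8 [0.2, 0.2, 0.21, 0.21, 0.21, 0.22, 0.22, 0.18, -0.07, -0.6, -0.59]
side 0.1 [None, 0.0, 0.01, 0.02, 0.01, 0.0, None, None, None, None, None]
side 0.2 [None, -0.01, 0.0, -0.0, -0.0, -0.0, None, None, None, None, None]
side 0.3 [0.01, 0.0, 0.0, 0.0, 0.01, 0.0, None, None, None, None, None]
side 0.4 [0.01, 0.02, 0.02, 0.01, 0.03, 0.03, 0.0, None, None, None, None]
side 0.5 [0.0, 0.02, 0.02, 0.07, 0.07, 0.03, 0.0, None, None, None, None]
side 0.6 [0.0, 0.03, 0.01, 0.02, 0.02, 0.08, 0.0, 0.16, 0.16, None, None]
side 0.7 [0.01, 0.03, 0.01, 0.01, 0.06, 0.11, 0.1, 0.16, 0.16, None, None]
side 0.8 [0.39, 0.41, 0.43, 0.45, 0.46, 0.47, 0.26, None, None, None, None]
```

```bash
python3 -c "
from plan import *
plan([.5185,.046,.21],np.radians(.5),15,True)"
```

```text
[1.4, -11.6, 14.5, 0.0383, 2.8, -22.0, 29.9, 0.0766, 3.5, -24.6, 39.3, 0.0957, 3.5, -20.7, 41.5, 0.0957, 3.5, -16.7, 43.3, 0.0957]
[3.5, -12.4, 44.7, 0.0957, 3.5, -8.1, 45.7, 0.0957, 3.5, -3.7, 46.2, 0.0957, 3.5, 0.7, 46.4, 0.0957, 3.5, 5.1, 46.1, 0.0957]
[3.5, 9.5, 45.4, 0.0957, 3.5, 13.8, 44.3, 0.0957, 3.5, 18.0, 42.7, 0.0957, 2.8, 17.6, 32.7, 0.0766, 1.4, 10.0, 15.6, 0.0383]
```

Emit:
servo_tool(targets=[1.4, -11.6, 14.5, 0.038, 2.8, -22, 30, 0.077, 3.5, -24.6, 39.3, 0.096, 3.5, -20.7, 41.5, 0.096, 3.5, -16.7, 43.3, 0.096], fingers=85)

```text
time_s: 1.1
eef_pos: [0.2722, 0.3924, 0.2416]
eef_rot: [0.666, 0.238, 0.666, -0.238]
wrist_force: [1.2, -0.2, -0.0]
opening: 0.997
```

Emit:
servo_tool(targets=[3.5, -12.4, 44.7, 0.096, 3.5, -8.1, 45.7, 0.096, 3.5, -3.7, 46.2, 0.096, 3.5, 0.7, 46.4, 0.096, 3.5, 5.1, 46.1, 0.096])

```text
time_s: 1.6
eef_pos: [0.4065, 0.2027, 0.2244]
eef_rot: [0.59, 0.39, 0.59, -0.389]
wrist_force: [1.1, 0.3, 1.0]
opening: 0.994
```

Emit:
servo_tool(targets=[3.5, 9.5, 45.4, 0.096, 3.5, 13.8, 44.3, 0.096, 3.5, 18, 42.7, 0.096, 2.8, 17.6, 32.7, 0.077, 1.4, 10, 15.6, 0.038])

```text
time_s: 2.1
eef_pos: [0.5193, 0.0425, 0.2093]
eef_rot: [0.5, 0.5, 0.5, -0.5]
wrist_force: [-0.2, 0.6, 0.6]
opening: 0.999
```

```bash
python3 - <<'E'
from h import *
import time
im,d,o=shot('wrist','w1')
o2=telemetry.get_obs();print(o['eef_pos'],o2['eef_pos'],Rt(o2['eef_rot']).round(3).tolist(),o2['time_s'],abs(o['dq']).max())
im,d,o=shot('wrist','w1b')
X=cloud('wrist',d,o)
for n in['bracket','slot_left','slot_right','clip_left','pad_mid']:
    for r in spotter.search_frame('wrist',n)[:2]:
        u,v=map(int,r['pixel']);print(n,r['score'],(u,v),X[v,u].round(4))
for n,zs,r in[('upr',(.055,.075),.09),('base',(.007,.017),.1),('bar',(.02,.045),.04)]:
    m=(np.hypot(X[...,0]-.5185,X[...,1]-.046)<r)&(X[...,2]>zs[0])&(X[...,2]<zs[1])&(d>0);P=X[m]
    rect=cv2.minAreaRect((P[:,:2]*1000).astype(np.float32));print(n,m.sum(),rect,np.percentile(P[:,2],[5,50,95]))
E
```

```text
[0.51928643 0.04246489 0.20932527] [0.52000405 0.04149652 0.20923588] [[0.001, 1.0, -0.002], [-0.001, -0.002, -1.0], [-1.0, 0.001, 0.001]] 2.15 0.23030106054136135
bracket 0.67 (279, 186) [0.5182 0.049  0.0262]
slot_left 0.7 (279, 181) [0.5182 0.0542 0.0286]
slot_right 0.92 (279, 185) [0.5182 0.0504 0.0283]
clip_left 0.75 (280, 124) [0.5192 0.1056 0.045 ]
pad_mid 0.87 (238, 354) [ 0.4705 -0.1513  0.0149]
upr 2759 ((518.6083374023438, 48.18680191040039), (45.78192138671875, 143.66819763183594), 0.5115652680397034) [0.05748204 0.06286153 0.06437181]
base 5855 ((518.5968017578125, 48.29304504394531), (72.1307601928711, 149.19395446777344), 0.4277169704437256) [0.01009393 0.0114048  0.01391776]
bar 1860 ((518.2437744140625, 45.969093322753906), (20.19691276550293, 79.81362915039062), 0.40959030389785767) [0.02710595 0.02820301 0.02943182]
```

View pics/w1b.png

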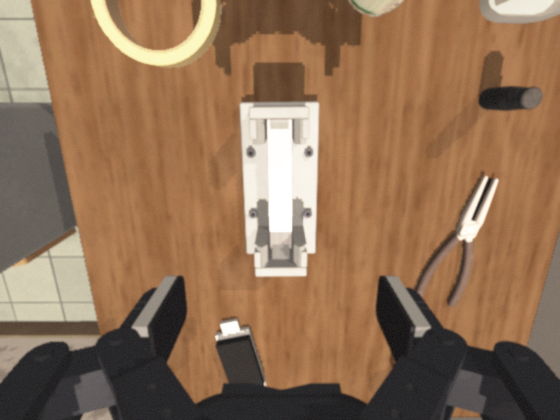

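The wrist view shows the bracket centred at about (280,185), the -y slot at (280,255) and the +y slot at (280,120). The pad's corner is at (240,350). I'll take one more settled frame, then move over the pad.

```bash
cat >> h.py <<'E'
def rects(cam,d,o,specs):
    X=cloud(cam,d,o)
    for n,c,r,zs in specs:
        m=(np.hypot(X[...,0]-c[0],X[...,1]-c[1])<r)&(X[...,2]>zs[0])&(X[...,2]<zs[1])&(d>0);P=X[m]
        if len(P)<20: print(n,len(P)); continue
        q=cv2.minAreaRect((P[:,:2]*1000).astype(np.float32));print(cam,n,m.sum(),np.round(q[0],1),np.round(q[1],1),round(q[2],2),np.percentile(P[:,2],[5,50,95]).round(4))
BR=[('upr',(.5185,.047),.09,(.055,.075)),('base',(.5185,.047),.1,(.007,.017)),('bar',(.5185,.047),.04,(.02,.045))]
PD=[('pad',(.471,-.171),.075,(.003,.03)),('padtop',(.471,-.171),.075,(.012,.03))]
E
python3 - <<'E'
from plan import *
im,d,o=shot('wrist','w2'); print(o['eef_pos'],abs(o['dq']).max())
rects('wrist',d,o,BR); plan([.471,-.171,.18],np.radians(13.1),10,True)
E
```

```text
[0.51712054 0.04659449 0.2094731 ] 0.003959614658282274
wrist upr 2720 [518.7  48.5] [ 46.  143.2] 0.4 [0.057  0.0628 0.0643]
wrist base 5711 [518.5  48.2] [ 72.2 149.3] 0.47 [0.0101 0.0114 0.0138]
wrist bar 1874 [518.9  47.1] [79.7 20.7] 89.96 [0.027  0.0282 0.0293]
[1.4, -2.3, 10.3, -0.0105, 2.8, -4.8, 20.6, -0.0211, 3.5, -6.5, 25.7, -0.0263, 3.5, -7.2, 25.5, -0.0263, 3.5, -7.8, 25.3, -0.0263]
[3.5, -8.5, 25.1, -0.0263, 3.5, -9.2, 24.8, -0.0263, 3.5, -9.8, 24.6, -0.0263, 2.8, -8.4, 19.5, -0.0211, 1.4, -4.4, 9.6, -0.0105]
```

Emit:
servo_tool(targets=[1.4, -2.3, 10.3, -0.01, 2.8, -4.8, 20.6, -0.021, 3.5, -6.5, 25.7, -0.026, 3.5, -7.2, 25.5, -0.026, 3.5, -7.8, 25.3, -0.026])

```text
time_s: 3.0
eef_pos: [0.494, -0.0633, 0.1949]
eef_rot: [0.529, 0.47, 0.528, -0.47]
wrist_force: [0.4, -0.3, -0.1]
opening: 0.991
```

Emit:
servo_tool(targets=[3.5, -8.5, 25.1, -0.026, 3.5, -9.2, 24.8, -0.026, 3.5, -9.8, 24.6, -0.026, 2.8, -8.4, 19.5, -0.021, 1.4, -4.4, 9.6, -0.01])

```text
time_s: 3.5
eef_pos: [0.4704, -0.1728, 0.18]
eef_rot: [0.553, 0.441, 0.553, -0.441]
wrist_force: [0.6, -0.4, 0.0]
opening: 0.993
```

Emit:
servo_tool(targets=[0, 0, 0, 0, 0, 0, 0, 0, 0, 0, 0, 0, 0, 0, 0, 0, 0, 0, 0, 0])

```text
time_s: 4.0
eef_pos: [0.4709, -0.1716, 0.1801]
eef_rot: [0.553, 0.441, 0.553, -0.441]
wrist_force: [-0.0, 0.3, 0.1]
opening: 0.995
```

```bash
python3 - <<'E'
from plan import *
im,d,o=shot('wrist','w3'); print(o['eef_pos'],abs(o['dq']).max(),Rt(o['eef_rot']).round(3).tolist(),o['wrist_force'])
rects('wrist',d,o,PD)
E
```

```text
[ 0.47093508 -0.17156964  0.18011489] 0.004297048750687566 [[0.0, 0.975, 0.222], [-0.0, 0.222, -0.975], [-1.0, 0.0, 0.0]] [-0.01585833  0.32920216  0.11006438]
wrist pad 4720 [ 471.6 -170.4] [ 40.  112.3] 13.09 [0.0048 0.0151 0.0164]
wrist padtop 3580 [ 471.5 -169.8] [40.  71.5] 13.09 [0.0142 0.0154 0.0165]
```

View pics/w3.png

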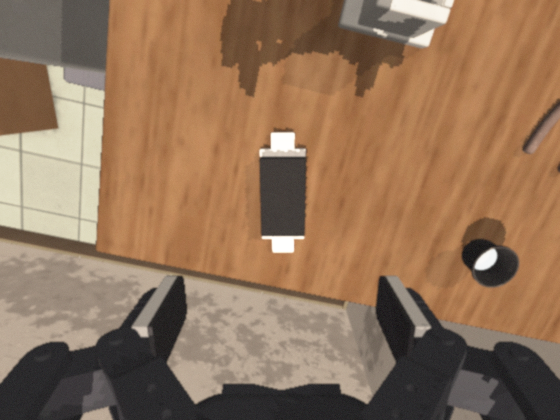

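The pad is at (283,195) and lies centred under the tool, within 1–1.5 mm and 0.3°. I'll descend and grip.

Emit:
servo_tool(targets=[10, 0.3, -0.4, -0.0045, 20, 0.3, -0.4, 0, 30, 0.3, -0.4, 0, 30, 0, 0, 0, 25, 0, 0, 0])

```text
time_s: 4.55
eef_pos: [0.4706, -0.1702, 0.0628]
eef_rot: [0.553, 0.44, 0.554, -0.44]
wrist_force: [-0.7, -0.1, -0.5]
opening: 0.996
```

Emit:
servo_tool(targets=[15, 0, 0, 0, 10, 0, 0, 0, 7, 0, 0, 0, 4, 0, 0, 0, 0, 0, 0, 0])

```text
time_s: 5.05
eef_pos: [0.4714, -0.1708, 0.0289]
eef_rot: [0.554, 0.44, 0.554, -0.44]
wrist_force: [0.2, 0.5, 0.6]
opening: 0.994
```

Emit:
servo_tool(targets=[0, 0, 0, 0, 0, 0, 0, 0, 0, 0, 0, 0, 0, 0, 0, 0, 0, 0, 0, 0], fingers=0)

```text
time_s: 5.55
eef_pos: [0.472, -0.1712, 0.0299]
eef_rot: [0.554, 0.44, 0.553, -0.44]
wrist_force: [-0.2, 1.2, 5.0]
opening: 0.45
```

Emit:
servo_tool(targets=[0, 0, 0, 0, 0, 0, 0, 0, 0, 0, 0, 0, 0, 0, 0, 0, 0, 0, 0, 0])

```text
time_s: 6.05
eef_pos: [0.472, -0.1712, 0.0299]
eef_rot: [0.554, 0.44, 0.553, -0.44]
wrist_force: [-1.3, 0.8, 5.1]
opening: 0.448
```

```bash
python3 - <<'E'
from plan import *
im,d,o=shot('wrist','w4'); print(o)
E
```

```text
{'time_s': 6.05, 'q': array([-5.84776290e-01,  3.56953956e-01,  1.92374643e+00,  1.96895416e-05,
        8.59298272e-01, -8.12337781e-01]), 'dq': array([-7.23700142e-05,  1.01289121e-03, -1.68115622e-05,  7.34122590e-04,
       -2.03125508e-03,  7.18423477e-04]), 'joint_efforts': array([-1.26564838e-01, -4.00000334e+01, -2.31737101e+01, -6.60067759e-03,
       -3.22263837e-01,  1.67846465e-03]), 'eef_pos': array([ 0.47199876, -0.17119083,  0.02990234]), 'eef_rot': array([ 0.55409266,  0.44005682,  0.55297069, -0.43994855]), 'wrist_force': array([-1.29271868,  0.75889302,  5.06622403]), 'torque': array([ 0.09925462,  0.14341914, -0.0603591 ]), 'opening': 0.4477651248104807}
```

View pics/w4.png

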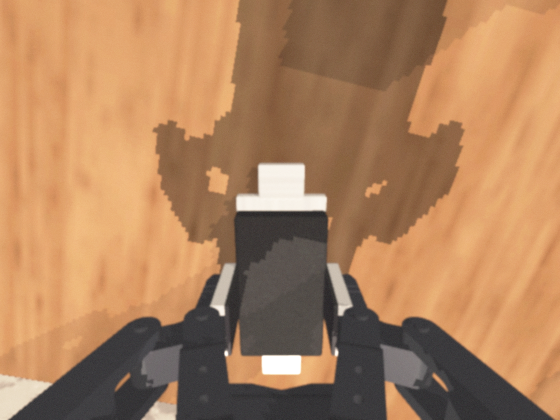

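The pad is held squarely, with the ears at (281,180) and (281,365). I'll lift and measure it in the hand.

Emit:
servo_tool(targets=[-4, 0, 0, 0, -10, 0, 0, 0, -20, 0, 0, 0, -30, 0, 0, 0, -30, 0, 0, 0])

```text
time_s: 6.6
eef_pos: [0.4708, -0.1705, 0.1241]
eef_rot: [0.553, 0.44, 0.554, -0.44]
wrist_force: [1.2, -0.2, -1.1]
opening: 0.448
```

Emit:
servo_tool(targets=[-20, 0, 0, 0, -10, 0, 0, 0, -5, 0, 0, 0, 0, 0, 0, 0, 0, 0, 0, 0])

```text
time_s: 7.1
eef_pos: [0.4707, -0.1704, 0.1569]
eef_rot: [0.553, 0.44, 0.554, -0.44]
wrist_force: [0.5, -1.1, -1.8]
opening: 0.45
```

```bash
cat >> h.py <<'E'
def inhand(d,o):
    P=cams.camera_params('wrist');K=np.array(P['intrinsics']);M=np.array(P['mount'])
    v,u=np.mgrid[:d.shape[0],:d.shape[1]]
    X=np.stack([(u-K[0,2])/K[0,0]*d,(v-K[1,2])/K[1,1]*d,d],-1)@M[:3,:3].T+M[:3,3]
    ok=(d>0)&(d<.25)
    # ears/back plate + lining: restrict to |y|<30 & z
    m=ok&(abs(X[...,1])<.021)&(abs(X[...,2])<.065)&(X[...,0]>.004)&(X[...,0]<.045)
    Q=X[m]; print('x pct',np.percentile(Q[:,0],[2,25,50,75,98]).round(4))
    q=cv2.minAreaRect((Q[:,[1,2]]*1000).astype(np.float32));print('yz rect',np.round(q[0],1),np.round(q[1],1),round(q[2],2))
    L=Q[abs(Q[:,2])<.03]; A=np.c_[L[:,1:],np.ones(len(L))]; xm=np.median(L[:,0]); s=abs(L[:,0]-xm)<.003
    print('plane slopes y,z',np.linalg.lstsq(A[s],L[s,0],rcond=None)[0].round(4))
    for a,b in((-.065,-.045),(.045,.065)):
        E=Q[(Q[:,2]>a)&(Q[:,2]<b)]
        if len(E): print('ear',len(E),'z',np.percentile(E[:,2],[1,99]).round(4),'y',np.percentile(E[:,1],[2,98]).round(4),'x',np.median(E[:,0]).round(4))
E
python3 - <<'E'
from plan import *
im,d,o=shot('wrist','w5'); print(o['eef_pos'],o['wrist_force'],o['torque'],o['opening']); inhand(d,o)
print(); z=np.load('pics/w4.npz'); inhand(z['d'],o)
E
```

```text
[ 0.47069245 -0.17037774  0.1569045 ] [ 0.51464349 -1.09070299 -1.84771635] [ 0.00036957  0.00650822 -0.0379031 ] 0.45009064527780057
x pct [0.0121 0.0142 0.0147 0.0159 0.0254]
yz rect [ 0.2 -0.4] [112.6  41.9] 89.07
plane slopes y,z [0.0003 0.0025 0.0144]
ear 1280 z [-0.0566 -0.0451] y [-0.0099  0.0093] x 0.0244
ear 577 z [0.0451 0.0553] y [-0.01    0.0094] x 0.0246

x pct [0.013  0.0143 0.015  0.0249 0.0311]
yz rect [0. 0.] [129.9  42. ] 90.0
plane slopes y,z [0.0013 0.0026 0.0144]
ear 4357 z [-0.0648 -0.0452] y [-0.0201  0.0201] x 0.0299
ear 1675 z [0.0452 0.0648] y [-0.0201  0.0201] x 0.0302
```

View pics/w5.png

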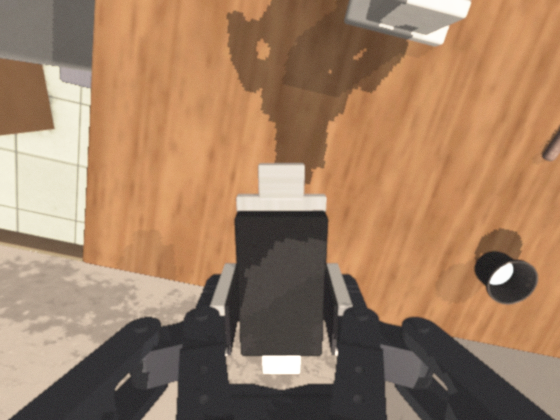

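```bash
python3 - <<'E'
from plan import *
z=np.load('pics/top0.npz')
for lo,hi in((.058,.07),(.062,.07)): rects('top',z['d'],None,[('upr',(.5185,.047),.09,(lo,hi))])
rects('top',z['d'],None,[('base',(.5185,.047),.085,(.009,.016))]); rects('top',z['d'],None,PD)
plan([.5189,.0473,.13],np.radians(.45),10,True)
E
```

```text
top upr 640 [518.2  46.2] [ 46.  142.9] 0.45 [0.0597 0.0641 0.067 ]
top upr 516 [518.3  46.1] [ 45.1 142.8] 0.15 [0.0624 0.0646 0.0672]
top base 1807 [518.2  46.5] [ 72.2 149.5] 0.33 [0.0103 0.0128 0.0153]
top pad 1770 [ 471.  -171.3] [147.6 145.5] 66.57 [0.0032 0.0148 0.0189]
top padtop 968 [ 473.  -179.1] [40.  87.8] 13.08 [0.0143 0.0169 0.0195]
[1.3, 4.6, -9.6, 0.0105, 2.6, 9.0, -19.2, 0.0209, 3.2, 10.7, -24.3, 0.0261, 3.2, 10.1, -24.6, 0.0261, 3.2, 9.4, -24.8, 0.0261]
[3.2, 8.8, -25.1, 0.0261, 3.2, 8.1, -25.3, 0.0261, 3.2, 7.4, -25.5, 0.0261, 2.6, 5.4, -20.5, 0.0209, 1.3, 2.5, -10.3, 0.0105]
```

Emit:
servo_tool(targets=[1.3, 4.6, -9.6, 0.0105, 2.6, 9, -19.2, 0.021, 3.2, 10.7, -24.3, 0.026, 3.2, 10.1, -24.6, 0.026, 3.2, 9.4, -24.8, 0.026])

```text
time_s: 7.65
eef_pos: [0.4951, -0.0608, 0.1432]
eef_rot: [0.528, 0.47, 0.529, -0.47]
wrist_force: [0.6, 0.2, -0.8]
opening: 0.449
```

Emit:
servo_tool(targets=[3.2, 8.8, -25.1, 0.026, 3.2, 8.1, -25.3, 0.026, 3.2, 7.4, -25.5, 0.026, 2.6, 5.4, -20.5, 0.021, 1.3, 2.5, -10.3, 0.0105])

```text
time_s: 8.15
eef_pos: [0.5189, 0.0487, 0.1294]
eef_rot: [0.501, 0.497, 0.503, -0.498]
wrist_force: [0.1, -0.5, -1.8]
opening: 0.446
```

Emit:
servo_tool(targets=[0, 0, 0, 0, 0, 0, 0, 0, 0, 0, 0, 0, 0, 0, 0, 0, 0, 0, 0, 0])

```text
time_s: 8.65
eef_pos: [0.5197, 0.0463, 0.1311]
eef_rot: [0.502, 0.498, 0.502, -0.498]
wrist_force: [0.1, -0.3, -1.3]
opening: 0.446
```

```bash
python3 - <<'E'
from plan import *
o=telemetry.get_obs(); print(o['eef_pos'],Rt(o['eef_rot']).round(4).tolist(),o['wrist_force'])
im,d,o=shot('wrist','w6'); inhand(d,o)
im,d,_=shot('top','t6');im,d,_=shot('side','s6')
E
```

```text
[0.51972707 0.046299   0.1310511 ] [[0.0, 1.0, 0.0076], [-0.0001, 0.0076, -1.0], [-1.0, 0.0, 0.0001]] [ 0.09514932 -0.28568722 -1.2863161 ]
x pct [0.0118 0.0142 0.0147 0.0159 0.0254]
yz rect [ 0.  -0.6] [112.1  42. ] 89.99
plane slopes y,z [0.0002 0.002  0.0145]
ear 1277 z [-0.0565 -0.0451] y [-0.0101  0.009 ] x 0.0245
ear 580 z [0.0451 0.0552] y [-0.0102  0.0092] x 0.0246
```

View pics/w6.png

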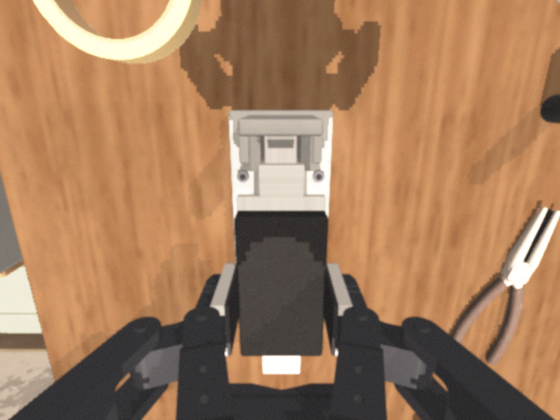

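View pics/s6.png

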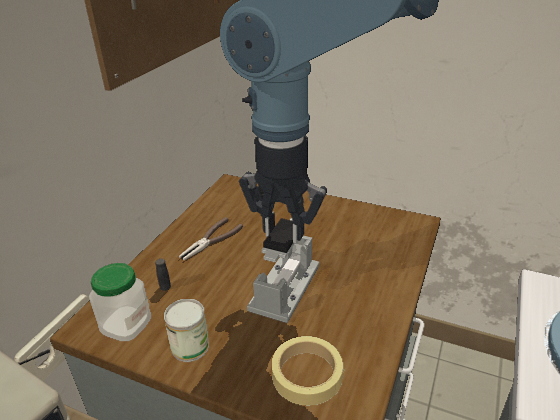

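View pics/t6.png

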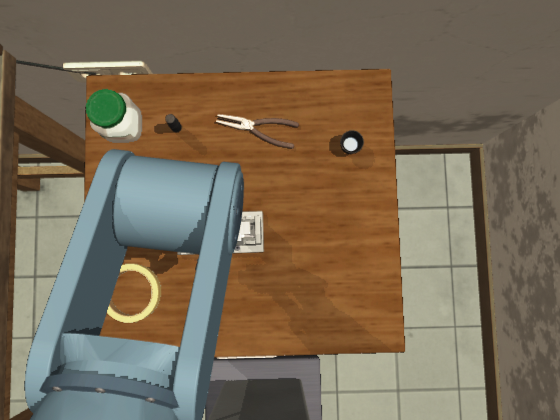

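```bash
python3 - <<'E'
from plan import *
z=np.load('pics/w6.npz');o={'eef_pos':z['p'],'eef_rot':z['q']};d=z['d'];X=cloud('wrist',d,o)
for n,zs in(('upr',(.058,.07)),('base',(.008,.016))):
    m=(X[...,2]>zs[0])&(X[...,2]<zs[1])&(X[...,1]>.085)&(X[...,1]<.14)&(abs(X[...,0]-.5185)<.04)&(d>0)
    P=X[m]; q=cv2.minAreaRect((P[:,:2]*1000).astype(np.float32));print(n,len(P),q, 'ymax',np.percentile(P[:,1],[98,99.5]),'x',np.percentile(P[:,0],[.5,99.5]))
# side camera: pad pose
z=np.load('pics/s6.npz');X=cloud('side',z['d'])
m=(X[...,2]>.098)&(X[...,2]<.125)&(abs(X[...,0]-.519)<.025)&(abs(X[...,1]-.046)<.065)&(z['d']>0);P=X[m]
print(len(P),cv2.minAreaRect((P[:,:2]*1000).astype(np.float32)),P[:,1].min(),P[:,1].max(),P[:,0].min(),P[:,0].max())
m=(X[...,2]>.04)&(X[...,2]<.07)&(abs(X[...,0]-.519)<.035)&(abs(X[...,1]-.046)<.085)&(z['d']>0);P=X[m]
print(len(P),cv2.minAreaRect((P[:,:2]*1000).astype(np.float32)),P[:,1].min(),P[:,1].max(),P[:,0].min(),P[:,0].max())
E
```

```text
upr 2835 ((518.283447265625, 105.56077575683594), (46.206302642822266, 28.660390853881836), 0.2616578936576843) ymax [0.1196715  0.11986061] x [0.49563774 0.54108049]
base 1543 ((518.2855834960938, 103.754638671875), (72.2513198852539, 37.79094314575195), 0.43742892146110535) ymax [0.12271428 0.12283531] x [0.48247408 0.554125  ]
1014 ((518.0505981445312, 46.519378662109375), (112.30899047851562, 49.508731842041016), 83.75130462646484) -0.01117784877349333 0.10267141549259046 0.494027937075092 0.5439894430969139
924 ((518.3404541015625, 45.94544219970703), (46.60685348510742, 147.12704467773438), 0.21331734955310822) -0.027692003789452066 0.11954370980721274 0.4947891397798159 0.5414423096801773
```

Emit:
servo_tool(targets=[5, -0.4, -0.3, 0, 10, -0.4, -0.2, 0, 10, 0, 0, 0, 6, 0, 0, 0, 3, 0, 0, 0])

```text
time_s: 9.3
eef_pos: [0.5181, 0.0475, 0.0956]
eef_rot: [0.502, 0.497, 0.503, -0.498]
wrist_force: [-0.1, -0.5, -1.6]
opening: 0.451
```

Emit:
servo_tool(targets=[2, 0, 0, 0, 2, 0, 0, 0, 2, 0, 0, 0, 2, 0, 0, 0, 0, 0, 0, 0])

```text
time_s: 9.8
eef_pos: [0.5188, 0.0474, 0.0888]
eef_rot: [0.502, 0.498, 0.502, -0.498]
wrist_force: [0.0, 0.1, -2.2]
opening: 0.449
```

```bash
python3 - <<'E'
from plan import *
im,d,o=shot('wrist','w7');print(o['eef_pos'],o['wrist_force'],o['torque']);inhand(d,o);X=cloud('wrist',d,o)
for n,zs in(('upr',(.058,.07)),('base',(.008,.016))):
    m=(X[...,2]>zs[0])&(X[...,2]<zs[1])&(X[...,1]>.085)&(X[...,1]<.14)&(abs(X[...,0]-.5185)<.04)&(d>0)
    P=X[m]; q=cv2.minAreaRect((P[:,:2]*1000).astype(np.float32));print(n,len(P),q, 'ymax',np.percentile(P[:,1],[98,99.5]),'x',np.percentile(P[:,0],[.5,99.5]))
E
```

```text
[0.51882538 0.04740956 0.0888489 ] [ 0.04492185  0.07471428 -2.19016445] [-0.02974153  0.0414851  -0.02868384]
x pct [0.013  0.0143 0.015  0.0248 0.0343]
yz rect [ 0. -0.] [ 42. 130.] 0.01
plane slopes y,z [0.0018 0.0024 0.0145]
ear 3933 z [-0.0649 -0.0452] y [-0.0202  0.0202] x 0.0257
ear 2185 z [0.0453 0.0644] y [-0.0201  0.0201] x 0.026
upr 7204 ((518.365478515625, 102.45130920410156), (46.069908142089844, 34.883155822753906), 0.05614057555794716) ymax [0.11935715 0.11969403] x [0.49578323 0.54096475]
base 1817 ((518.3657836914062, 103.8968276977539), (72.13373565673828, 37.84104919433594), 0.1211705356836319) ymax [0.12269401 0.12284622] x [0.4825248  0.55416626]
```

View pics/w7.png

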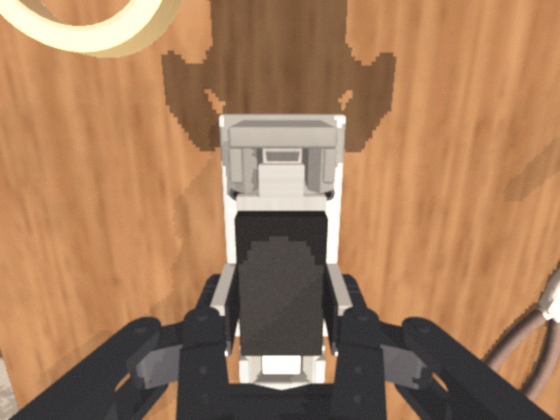

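The +y ear at (281,180) sits centred in its slot, and the force is at baseline. I'll go on down slowly.

Emit:
servo_tool(targets=[3, 0, 0, 0, 3, 0, 0, 0, 3, 0, 0, 0, 2, 0, 0, 0, 1, 0, 0, 0])

```text
time_s: 10.35
eef_pos: [0.5187, 0.0474, 0.0766]
eef_rot: [0.502, 0.498, 0.502, -0.498]
wrist_force: [0.2, -0.8, -1.6]
opening: 0.449
```

Emit:
servo_tool(targets=[1, 0, 0, 0, 1, 0, 0, 0, 1, 0, 0, 0, 1, 0, 0, 0, 0, 0, 0, 0])

```text
time_s: 10.85
eef_pos: [0.5188, 0.0474, 0.0729]
eef_rot: [0.502, 0.498, 0.502, -0.498]
wrist_force: [-0.4, 0.1, -0.9]
opening: 0.45
```

Emit:
servo_tool(targets=[1, 0, 0, 0, 1, 0, 0, 0, 1, 0, 0, 0, 0, 0, 0, 0, 0, 0, 0, 0])

```text
time_s: 11.35
eef_pos: [0.5194, 0.0473, 0.0704]
eef_rot: [0.502, 0.498, 0.502, -0.498]
wrist_force: [1.2, 0.7, 2.5]
opening: 0.445
```

Emit:
servo_tool(targets=[0.8, 0, 0, 0, 0.8, 0, 0, 0, 0.8, 0, 0, 0, 0, 0, 0, 0, 0, 0, 0, 0])

```text
time_s: 11.85
eef_pos: [0.5193, 0.0474, 0.0678]
eef_rot: [0.502, 0.498, 0.502, -0.498]
wrist_force: [1.1, -0.3, 4.8]
opening: 0.445
```

Emit:
servo_tool(targets=[0.7, 0, 0, 0, 0.7, 0, 0, 0, 0.7, 0, 0, 0, 0, 0, 0, 0, 0, 0, 0, 0])

```text
time_s: 12.35
eef_pos: [0.5194, 0.0474, 0.066]
eef_rot: [0.502, 0.498, 0.502, -0.498]
wrist_force: [0.5, -1.2, 6.9]
opening: 0.452
```

Emit:
servo_tool(targets=[0.7, 0, 0, 0, 0.7, 0, 0, 0, 0.7, 0, 0, 0, 0, 0, 0, 0, 0, 0, 0, 0])

```text
time_s: 12.85
eef_pos: [0.5187, 0.0474, 0.0631]
eef_rot: [0.502, 0.498, 0.502, -0.498]
wrist_force: [1.3, -0.4, -0.4]
opening: 0.446
```

Emit:
servo_tool(targets=[0.7, 0, 0, 0, 0.7, 0, 0, 0, 0.7, 0, 0, 0, 0, 0, 0, 0, 0, 0, 0, 0])

```text
time_s: 13.35
eef_pos: [0.5186, 0.0474, 0.0611]
eef_rot: [0.502, 0.498, 0.502, -0.498]
wrist_force: [-0.7, 0.4, 0.3]
opening: 0.446
```

Emit:
servo_tool(targets=[0.6, 0, 0, 0, 0.6, 0, 0, 0, 0.6, 0, 0, 0, 0, 0, 0, 0, 0, 0, 0, 0])

```text
time_s: 13.85
eef_pos: [0.5184, 0.0475, 0.0588]
eef_rot: [0.502, 0.498, 0.502, -0.498]
wrist_force: [1.6, 0.0, -7.1]
opening: 0.445
```

Emit:
servo_tool(targets=[0.5, 0, 0, 0, 0.5, 0, 0, 0, 0, 0, 0, 0, 0, 0, 0, 0, 0, 0, 0, 0])

```text
time_s: 14.35
eef_pos: [0.5185, 0.0475, 0.0587]
eef_rot: [0.502, 0.498, 0.502, -0.498]
wrist_force: [-5.8, 0.6, 4.6]
opening: 0.447
```

Emit:
servo_tool(targets=[0.5, 0, 0, 0, 0.5, 0, 0, 0, 0, 0, 0, 0, 0, 0, 0, 0, 0, 0, 0, 0])

```text
time_s: 14.85
eef_pos: [0.5185, 0.0475, 0.0587]
eef_rot: [0.502, 0.497, 0.503, -0.498]
wrist_force: [-9.5, -0.2, 15.3]
opening: 0.449
```

It's on the bar: the position stopped at 0.0587 with about 16 N of load. I'll ease off slightly and release.

Emit:
servo_tool(targets=[-0.5, 0, 0, 0, 0, 0, 0, 0, 0, 0, 0, 0, 0, 0, 0, 0, 0, 0, 0, 0])

```text
time_s: 15.35
eef_pos: [0.5185, 0.0475, 0.0587]
eef_rot: [0.502, 0.498, 0.502, -0.498]
wrist_force: [-7.4, 0.0, 10.6]
opening: 0.451
```

Emit:
servo_tool(targets=[0, 0, 0, 0, 0, 0, 0, 0, 0, 0, 0, 0, 0, 0, 0, 0, 0, 0, 0, 0], fingers=62)

```text
time_s: 15.85
eef_pos: [0.519, 0.0474, 0.0579]
eef_rot: [0.502, 0.498, 0.502, -0.498]
wrist_force: [-0.4, -0.0, -0.6]
opening: 0.725
```

```bash
python3 - <<'E'
from plan import *
im,d,o=shot('wrist','w8');print(o['eef_pos'],o['wrist_force'],o['torque'],o['opening']);inhand(d,o)
E
```

```text
[0.5190385  0.04740913 0.05794765] [-0.42208181 -0.02233595 -0.59895212] [ 0.01751651  0.02745628 -0.0239535 ] 0.7252426416484137
x pct [0.0089 0.0134 0.0139 0.0164 0.0271]
yz rect [-0.3  1.1] [125.3  42. ] 89.61
plane slopes y,z [0.0006 0.0017 0.0137]
ear 1985 z [-0.0612 -0.0451] y [-0.0118  0.0113] x 0.0231
ear 1303 z [0.0452 0.0634] y [-0.0119  0.0111] x 0.0235
```

View pics/w8.png

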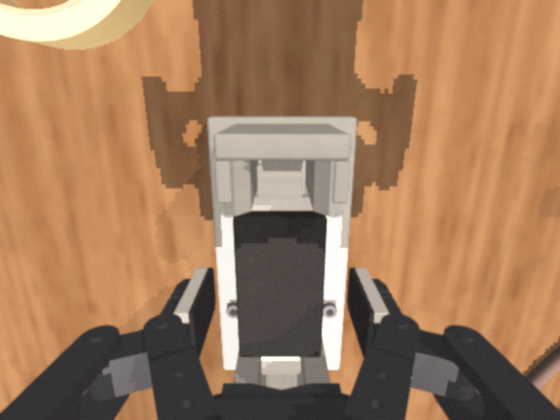

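The fingers are clear and the pad, at (280,285), lies between the uprights. I'll go up and check.

Emit:
servo_tool(targets=[-3, 0, 0, 0, -10, 0, 0, 0, -20, 0, 0, 0, -30, 0, 0, 0, -30, 0, 0, 0])

```text
time_s: 16.4
eef_pos: [0.5187, 0.0474, 0.1525]
eef_rot: [0.502, 0.498, 0.502, -0.498]
wrist_force: [1.0, 0.3, 0.1]
opening: 0.726
```

Emit:
servo_tool(targets=[-30, 0, 0, 0, -20, 0, 0, 0, -8, 0, 0, 0, 0, 0, 0, 0, 0, 0, 0, 0])

```text
time_s: 16.9
eef_pos: [0.5183, 0.0475, 0.2082]
eef_rot: [0.502, 0.498, 0.502, -0.498]
wrist_force: [0.1, 1.0, 0.3]
opening: 0.723
```

```bash
python3 - <<'E'
from plan import *
im,d,o=shot('wrist','w9');print(o['eef_pos'],o['wrist_force'],o['opening'])
rects('wrist',d,o,BR[:2]+[('padtop',(.5185,.048),.06,(.035,.052))])
X=cloud('wrist',d,o)
m=(abs(X[...,0]-.5185)<.017)&(abs(X[...,1]-.048)<.034)&(d>0)&(X[...,2]<.06);P=X[m]
A=np.c_[P[:,:2]-[.5185,.048],np.ones(len(P))];print('pad top plane',np.linalg.lstsq(A,P[:,2],rcond=None)[0].round(4))
for dy in(-50,-44.5,44.5,50,54):
    m=(abs(X[...,0]-.5185)<.007)&(abs(X[...,1]-.048-dy/1000)<.002)&(d>0);print(dy,np.median(X[m][:,2]).round(4))
shot('side','s9')
r=cv2.resize(im[80:300,180:400],None,fx=2.7,fy=2.7,interpolation=cv2.INTER_CUBIC);cv2.imwrite('pics/w9c.png',r)
E
```

```text
[0.51832727 0.04745747 0.20816283] [0.06042526 0.98637163 0.31366992] 0.723081041283349
wrist upr 2669 [518.8  47.9] [ 46.2 143.5] 0.51 [0.0577 0.0629 0.0644]
wrist base 3838 [518.6  48.7] [ 72.1 148.4] 0.38 [0.0101 0.0114 0.0149]
wrist padtop 4343 [518.4  47.7] [ 45.7 119.4] 0.74 [0.0378 0.0441 0.0458]
pad top plane [-0.0027  0.0011  0.0442]
-50 0.0341
-44.5 0.0342
44.5 0.0343
50 0.0345
54 0.0356
```

View pics/w9c.png

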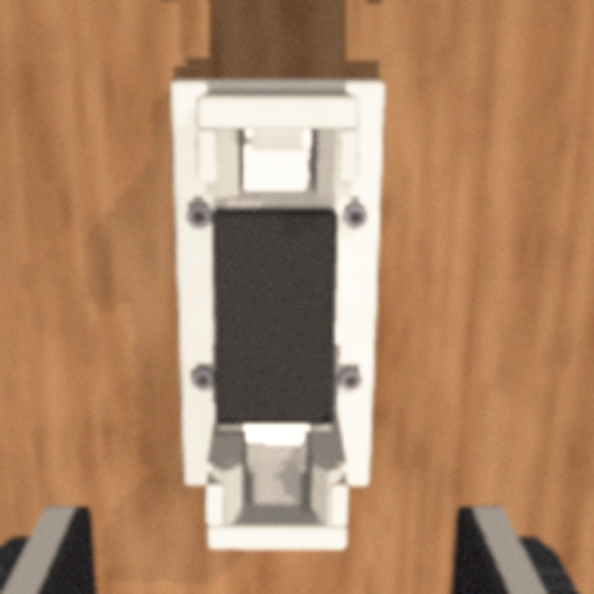

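View pics/s9.png

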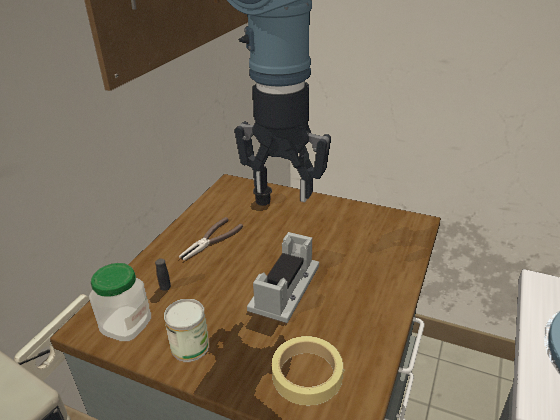

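The lining at crop (275,315) sits between the uprights. Its top is at 44.2 mm, which is the bar's 28.2 plus 16. Both ears are at 34.2–34.3 mm, the bar plus 6. The side view shows the tools in place. Handing in.

```bash
python3 -c "
from h import *
print(workorder.hand_in(), telemetry.get_obs()['time_s'])"
```

```text
the job is handed in; nothing more can be done
the job is handed in; nothing more can be done
```

I fitted the pad into the bracket with the lining up, pressed it home on the seat bar, let go, raised the arm clear and handed the job in at about 17 s.

- **Insertion:** the clips resisted with about 8 N on the way down. The force then turned to about -7 N as they snapped over the ears. The pad stopped firmly on the bar at about 15–17 N.
- **Height:** in the last wrist picture the lining's top is at 44.2 mm. The bar was measured at 28.2 mm and the pad is 16 mm high, so it is fully home. Both ears are about 6 mm above the bar.
- **Flatness and centring:** the pad's tilt is about 0.003 rad, and its centre is within about 1 mm of the bracket's.
- **Tools:** the last side view shows the pliers, loupe and punch where they were. I checked this by eye only.
- **Disagreement:** the cameras differed by about 2 mm on the bracket's position in y. I aimed by the wrist camera, whose pad and bracket readings share the same calibration error. While pressing, the wrist also showed a sideways force of about 9 N, which went away on release.
- **Not measured:** I had no reading of the clip values. That both clips snapped rests on the force change and the two ear heights.

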